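# Pull the extractor's vent flap shut with the hooked pole

## Robot

A 7-joint arm with a two-finger parallel gripper is mounted at the origin on a cart in front of the work surface, level with it; the furniture and walls round the work are solid. World frame = base frame: x ahead of the robot, y to its left, z up, the work surface at z = 0. Lengths are in m, angles in rad, forces in N, time in s.
With the tool pointing down it reaches from about 0.375 to 0.925 m from the base axis. Payload 3.1 kg.
Tool frame: the origin (TCP) lies between the finger pads; the fingertips stand 19 mm ahead of it and the grasp point (between the pads) is the TCP; z points along the fingers, y is the line along which they close (so a half turn about z gives the same grasp; the last joint's range is limited). The gripper opens to 85 mm and grips with 20 to 120 N. Pads are 22 mm wide; open, the fingers measure 114 mm over their backs; the gripper's body (76 mm by 85 mm) begins 54 mm behind the grasp point. The pads swing forward as they close: fully open they stand 13 mm farther back than shut.
Start: joints at [-1.222, 0.383, 0.044, 1.598, -0.018, 1.161, -0.05], TCP at [0.281, 0.586, 0.25] pointing down, gripper open.
Joint ranges: [-2.61, 2.61], [-0.41, 2.15], [-1.48, 1.57], [0, 2.5], [-1.57, 4.71], [0.05, 1.97], [-2.85, 2.85]. Speed limits (rad/s): [2.79, 2.79, 3.14, 3.14, 3.14, 3.14, 3.14].

## Interface

Orientations are given as a unit quaternion [x, y, z, w].
In Python, from bench import move_ptp, movel, move_j, move_gripper, pause, inverse_kinematics, read_camera, camera_params, MotionError, sign_off, look_for, tip_of, read_time_s, read_qpos, read_joint_vel, read_effort, read_eef_pos, read_tcp_rot, read_ft_force, read_ft_torque, read_finger_gap, read_grasp_force gives the robot as it stands. Calls block until the motion is done:
- move_ptp(position, orientation): joint-space move of the TCP to a pose.
- movel(position, orientation=None, speed=0.15): straight line of the TCP; orientation=None keeps the orientation; speed is the mean speed in m/s.
- move_j(angles): joint-space move.
- move_gripper(opening, effort=None): finger opening in m; effort is the grip in N (None keeps the last); returns when the fingers have stopped.
- pause(seconds).
- inverse_kinematics(position, orientation): joint angles nearest the present ones, or None.
- read_camera(name): name is "scene" or "side" or "wrist"; returns the picture (480x640x3 uint8, red, green, blue); there is no depth.
- camera_params(name): a dict with "K" (3x3 intrinsics, pixels), "camera_from_world" (4x4, takes a point from world to camera coordinates). Camera axes: x right, y down, z forward; pixel columns grow to the right and rows downward; lengths in m; the calibration is good to about 2 mm. A picture is of the moment at which its call begins: read the wrist's pose just before it. camera_params takes no time and is no camera call; for the wrist camera it gives the pose at the moment of the call.
A pose or a line that the arm cannot do raises MotionError and nothing moves.
- sign_off(): hands the job in; it is judged then, once.
Trained networks look in the newest picture that a camera, given by its name, has taken for a name from the list of things; names that differ only in an ending like _2 or _b are one class to them, and where a whole thing is asked for, a point or a joint stands for the part that bears it (a point fixed in the world has none). Each returns a list of dicts, best first, with "confidence" (0 to 1); they miss things now and then, are a little off and sometimes report something else, mostly with a low value. They report only what shows in the picture. A call takes as long as a camera call.
- look_for(camera, name): "at" ([column, row] in pixels, amid what is visible of it).
- tip_of(camera, name): "at" ([column, row] in pixels: a listed point, or the origin of a listed thing).
Readings, each from a call of its own:
- read_time_s(): time.
- read_qpos(): joint angles.
- read_joint_vel(): joint speeds.
- read_effort(): joint torques, N m.
- read_eef_pos(): TCP position.
- read_tcp_rot(): TCP orientation.
- read_ft_force(): force on the tool from outside, world axes, zero at the start.
- read_ft_torque(): the same for the moment, N m.
- read_finger_gap(): finger opening in m.
- read_grasp_force(): force on a finger pad.
Only numpy, scipy, OpenCV 4.12 (cv2) and the standard library are available. Lean on these libraries where they do the work, as an engineer would, in place of code of your own. Each camera call takes 0.05 s, during which the arm holds its last target. There are 200 camera calls.

## Task

Pick up the hooked pole by its wooden handle, put its hook through the ring eye of the open vent flap on the extractor box, and pull the flap fully shut until it snaps into its catch, without the gripper touching the flap and without wrenching it. Then unhook the pole and lay it back flat on the bench with the flap still shut; leave the tape measure, the duct tape roll and the jar where they are.

Things in the scene. Friction and masses are not known exactly. Their poses are not given: they have to be found in the camera images.
- pole_grip (a point): Centre of the wooden handle of the loose hooked pole (about 0.2 kg), 13 mm above the bench as it lies. Handle 150 long x 24 wide x 26 mm high, square section. Axes: x along the pole toward the hook, y to the side on which the prong stands out, z up as it lies.
- pole_hook (a point): Middle of the hook's prong, at x 194, y 20, z 0 mm from pole_grip, same axes. The prong is a straight, round-ended 8 mm bar from the elbow (x 200, y 0) sideways and slightly back to x 188, y +40, level with the shaft.
- extractor: Grey sheet metal box bolted to the bench, 120 deep x 240 wide x 350 mm high, duct collar on top, small feet at the sides. Origin: centre of its underside; x front to back, y to the left seen from its front, z up. Front face at x -60; opening y -95 to +95, z 145 to 312 mm; hollow behind. A fixed steel guard strap spans the front (see flap_hinge).
- flap_hinge (a point): Middle of the flap's hinge line (along y), at x -54, z 150 mm in the box's frame. Axes turn with the flap: z to its upper edge, x into the box. Flap: aluminium plate 184 wide x 150 high x 4 mm. Guard strap, in the box's frame: a flat bar at x -155, z 262 to 292, y -117 to +117, with side arms at y -115 and +115 back to the front; free below and above, so the pole comes in slanting under it.
- flap_ring (a point): Centre of the steel ring eye on the flap's front, at x -32, y 0, z 120 mm from flap_hinge, same axes. The ring stands edge-on to the robot on a short stem; its axis is the flap's y (parallel to the hinge), so a prong goes in sideways, from either side. Wire 5 mm, hole 30 mm, 40 mm overall.
- flap (a joint): Flap angle, rad: 0 = shut, upright in the opening; positive = upper edge leans into the box, away from the robot (limit 1.0). Stiff hinge: stays where left, 2 to 5 N at the ring moves it. From about 0.07 rad a sprung roller catch resists (8 to 15 N in all at the ring), then lets it through at about 0.03 and holds it shut against a firm stop.
- pole: The whole hooked pole; origin under the middle of the handle, 13 mm below pole_grip, same axes. After the handle (ends at x = 75 mm) comes a brass ferrule, 18 mm diameter, to x = 95, then a straight steel shaft, 8 mm diameter, in line with the handle, to the elbow at x = 200.
- tape_measure: Yellow tape measure, 37x85x61 mm, bystander standing on the bench; origin at the centre of its underside.
- duct_roll: Grey roll of duct tape lying flat, 103 mm across, 48 mm high, bystander; origin at the centre of its underside.
- jam_jar: Clear jar with a screw lid, 69 mm across, 84 mm high, bystander; origin at the centre of its underside.

How it is judged:
By the outcome, as a careful person would: the job done as asked, in the order asked, and still so for the second after the job is handed in, with the robot touching nothing.
It also fails if it takes over 58 s, if anything falls off the work surface, if the arm or the gripper's body presses on something with over 40 N, if the wrist force passes 120 N, or if a joint passes its speed limit or range.

## Working session

There is one attempt and no reset: what is moved stays moved. The work goes in short steps, each a Python script; the robot and the scene stay as the last script left them, time stands still between calls to the robot, and variables do not carry over. Pictures are saved under pics/ and viewed, at most 10 in all, crops included, and the job is handed in when it is done.

```bash
mkdir -p pics; ls
cat > h.py <<'E'
import numpy as np, cv2
from bench import *
from scipy.spatial.transform import Rotation as R
def pix(cam,p):
    c=camera_params(cam); q=c["camera_from_world"]@np.r_[p,1]; u=c["K"]@q[:3]; return u[:2]/u[2]
def ray(cam,uv,c=None):
    c=c or camera_params(cam); T=np.linalg.inv(c["camera_from_world"])
    d=T[:3,:3]@np.linalg.inv(c["K"])@np.r_[uv,1]; return T[:3,3],d/np.linalg.norm(d)
def onz(cam,uv,z,c=None):
    o,d=ray(cam,uv,c); return o+d*(z-o[2])/d[2]
def tri(rs):
    A=sum(np.eye(3)-np.outer(d,d) for o,d in rs); b=sum((np.eye(3)-np.outer(d,d))@o for o,d in rs)
    p=np.linalg.solve(A,b); return p,[np.linalg.norm(np.cross(p-o,d)) for o,d in rs]
def save(im,n): cv2.imwrite(f"pics/{n}.png",im[:,:,::-1])
E
python3 - <<'E'
from h import *
np.set_printoptions(precision=3,suppress=True)
for c in ["scene","side","wrist"]:
    save(read_camera(c),c)
    P=camera_params(c); print(c,np.linalg.inv(P["camera_from_world"])[:3,3],P["K"][0,0])
    for n in ["pole_grip","pole_hook","extractor","flap_hinge","flap_ring","pole","tape_measure","duct_roll","jam_jar"]:
        print(n,[(np.round(d["at"]),round(d["confidence"],2)) for d in tip_of(c,n)[:3]])
print(read_time_s(),read_tcp_rot())
E
python3 -c "
import cv2
a=cv2.imread('pics/scene.png')
b=cv2.imread('pics/side.png')"
```

```text
pics
scene [ 0.215 -0.6    1.117] 541.02218161673
pole_grip [(array([339., 381.]), 0.72)]
pole_hook [(array([418., 337.]), 0.69)]
extractor [(array([295., 186.]), 0.89)]
flap_hinge [(array([278., 154.]), 0.76)]
flap_ring [(array([292., 114.]), 0.77)]
pole [(array([338., 378.]), 0.95), (array([278., 154.]), 0.7)]
tape_measure [(array([214., 240.]), 0.92)]
duct_roll [(array([278., 151.]), 0.64), (array([284., 291.]), 0.61)]
jam_jar [(array([332., 296.]), 0.57)]
side [0.121 0.076 1.052] 488.5487321706155
pole_grip [(array([438., 279.]), 0.93)]
pole_hook [(array([417., 207.]), 0.88)]
extractor [(array([216., 246.]), 0.62), (array([438., 280.]), 0.41)]
flap_hinge [(array([206., 241.]), 0.74), (array([418., 206.]), 0.42)]
flap_ring [(array([189., 196.]), 0.72)]
pole [(array([438., 280.]), 0.35)]
tape_measure [(array([248., 354.]), 0.65), (array([215., 253.]), 0.25)]
duct_roll [(array([334., 297.]), 0.62)]
jam_jar [(array([353., 257.]), 0.88)]
wrist [0.207 0.623 0.375] 349.99209959563854
pole_grip []
pole_hook []
extractor []
flap_hinge []
flap_ring []
pole []
tape_measure []
duct_roll []
jam_jar []
1.5 [ 0.221  0.975 -0.     0.   ]
```

View pics/scene.png

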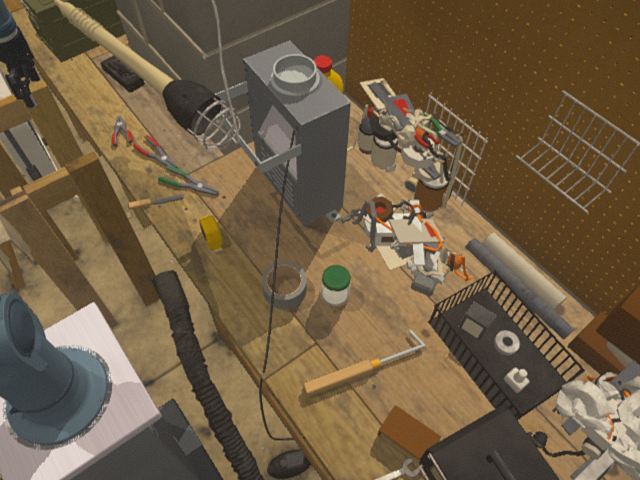

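View pics/side.png

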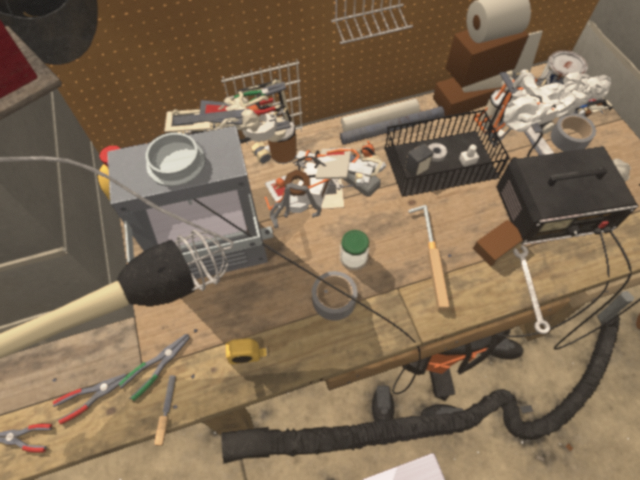

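The scene view shows the pole lying flat, handle near (340,380) and hook at (418,337). The box is at (295,130) with its strap, and a work lamp's cage is near (222,125). The side view shows the pole at (438,279) with the prong toward the left at (417,207), and the lamp at (200,260).

Run:
```python
from h import *
np.set_printoptions(precision=3,suppress=True)
S={"pole_grip":((339,381),(438,279)),"pole_hook":((418,337),(417,207)),"flap_hinge":((278,154),(206,241)),"flap_ring":((292,114),(189,196)),"tape":((214,240),(248,354)),"duct":((284,291),(334,297)),"jar":((332,296),(353,257)),
"lampcage":((222,125),(205,258)),"lampblack":((190,105),(155,280)),"lampstart":((165,80),(120,298)),"collar":((296,72),(174,158)),
"strapR":((299,152),(268,235))}
for n,(a,b) in S.items(): print(n,*tri([ray("scene",a),ray("side",b)]))
for cam,a in (("scene",(339,381)),("side",(438,279))): print("grip z13",onz(cam,a,.013))
for cam,a in (("scene",(418,337)),("side",(417,207))): print("hook z13",onz(cam,a,.013))
# box top corners (z=.35) by eye, front-left.. in both
for cam,pts in (("side",[(109,152),(118,208),(247,180),(240,131)]),("scene",[(244,66),(310,119),(349,100),(290,42)])):
    for p in pts: print(cam,p,onz(cam,p,.35))
a=cv2.imread('pics/scene.png')[30:230,190:390]; b=cv2.imread('pics/side.png')[120:290,90:290]
cv2.imwrite('pics/crop.png',np.hstack([cv2.resize(a,(400,400),interpolation=2),cv2.resize(b,(400,400),interpolation=2)]))
```

```text
pole_grip [ 0.486 -0.327  0.004] [np.float64(0.0020232976952801215), np.float64(0.002023297695280177)]
pole_hook [ 0.68  -0.356  0.017] [np.float64(0.0004412269607247098), np.float64(0.000441226960724684)]
flap_hinge [0.67  0.155 0.158] [np.float64(0.0008783071698911868), np.float64(0.0008783071698911234)]
flap_ring [0.716 0.156 0.259] [np.float64(0.0002767897827291051), np.float64(0.0002767897827291999)]
tape [ 0.458  0.14  -0.   ] [np.float64(0.000705477291355748), np.float64(0.0007054772913558277)]
duct [ 0.518 -0.081  0.005] [np.float64(0.004639109442568378), np.float64(0.00463910944256842)]
jar [ 0.599 -0.158  0.006] [np.float64(0.005169553347628193), np.float64(0.005169553347628287)]
lampcage [0.537 0.149 0.331] [np.float64(0.004782972996169025), np.float64(0.004782972996168968)]
lampblack [0.515 0.231 0.339] [np.float64(0.0009393180177446728), np.float64(0.000939318017744701)]
lampstart [0.488 0.279 0.378] [np.float64(0.0075499500418492555), np.float64(0.0075499500418493345)]
collar [0.729 0.156 0.366] [np.float64(0.002722439642790608), np.float64(0.0027224396427908085)]
strapR [0.62  0.035 0.264] [np.float64(0.03509184404594732), np.float64(0.03509184404594735)]
grip z13 [ 0.481 -0.329  0.013]
grip z13 [ 0.485 -0.323  0.013]
hook z13 [ 0.681 -0.355  0.013]
hook z13 [ 0.682 -0.358  0.013]
side (109, 152) [0.792 0.268 0.35 ]
side (118, 208) [0.663 0.267 0.35 ]
side (247, 180) [0.649 0.043 0.35 ]
side (240, 131) [0.763 0.028 0.35 ]
scene (244, 66) [0.665 0.257 0.35 ]
scene (310, 119) [0.684 0.043 0.35 ]
scene (349, 100) [0.78  0.039 0.35 ]
scene (290, 42) [0.791 0.264 0.35 ]
```

View pics/crop.png

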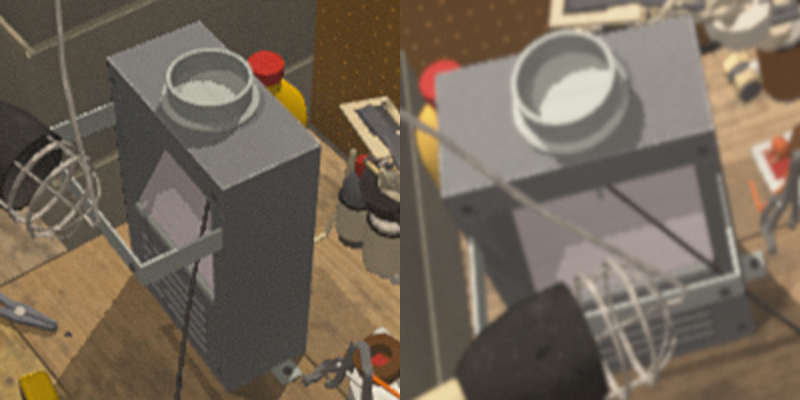

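The crops show the ring inside the opening and the strap across the front. The lamp cage hangs just in front of the strap, and a dark cord runs from near the ring. I'll locate the lamp and cord, and test whether the arm can reach the poses.

```bash
cat >> h.py <<'E'
# geometry: pole pose (grip point p, yaw, pitch up), tool pose given grasp offset
BOX=np.array([.724,.155]); HINGE=np.array([.670,.155,.150])
def Rpole(yaw,pitch): return R.from_euler('z',yaw)*R.from_euler('y',-pitch)
def tool_R(Rp,lean,flip=False):
    # tool z in pole frame = (sin lean,0,-cos lean); tool y = +-pole y
    z=np.array([np.sin(lean),0,-np.cos(lean)]); y=np.array([0,-1. if flip else 1.,0]); x=np.cross(y,z)
    return Rp*R.from_matrix(np.c_[x,y,z])
E
python3 - <<'E'
from h import *
np.set_printoptions(precision=3,suppress=True)
for n,a,b in (("cord0",(293,130),(192,199)),("cordend",(263,380),(419,343)),("cordmid",(280,240),(330,280)),("stalk_far",(62,5),(2,340)),("cage end",(238,138),(222,255)),("cage low",(215,150),(210,285)),("cage top",(225,100),(195,240))):
    print(n,*tri([ray("scene",a),ray("side",b)]))
print("IK")
for lean in (0,.3,.5):
  for flip in (0,1):
    Rp=Rpole(-.25,0); q=inverse_kinematics([.485,-.326,.024],tool_R(Rp,lean,flip).as_quat())
    print("pick",lean,flip,q if q is None else np.array(q))
    for pitch in (.35,.5,.7,.85):
      for yaw in (0,.25):
        o=[]
        for hook in ([.716,.156,.262],[.716,.1,.262],[.63,.156,.27]):
          Rp=Rpole(yaw,pitch); t=np.array(hook)+Rp.apply([-.194-.02,-.02,.01])
          q=inverse_kinematics(t,tool_R(Rp,lean,flip).as_quat()); o.append(q is not None)
        print("  ",pitch,yaw,o, t)
E
```

```text
cord0 [0.722 0.153 0.222] [np.float64(0.011067496928592433), np.float64(0.011067496928592338)]
cordend [ 0.361 -0.225 -0.007] [np.float64(0.0029051894517197192), np.float64(0.002905189451719668)]
cordmid [ 0.515 -0.06   0.168] [np.float64(0.01654529305753321), np.float64(0.016545293057533297)]
stalk_far [0.376 0.346 0.558] [np.float64(0.0003300562006074706), np.float64(0.0003300562006075769)]
cage end [0.553 0.123 0.302] [np.float64(0.007647551511095081), np.float64(0.007647551511095146)]
cage low [0.516 0.157 0.267] [np.float64(0.0025281090008024767), np.float64(0.0025281090008025006)]
cage top [0.552 0.153 0.38 ] [np.float64(0.009823968596619048), np.float64(0.009823968596619092)]
IK
pick 0 0 [ 0.073  0.627  0.556  1.915 -0.48   0.735  2.229]
   0.35 0 [True, True, True] [0.426 0.136 0.206]
   0.35 0.25 [True, True, True] [0.437 0.086 0.206]
   0.5 0 [True, True, True] [0.437 0.136 0.176]
   0.5 0.25 [True, True, True] [0.448 0.089 0.176]
   0.7 0 [True, True, False] [0.46  0.136 0.14 ]
   0.7 0.25 [True, True, False] [0.47  0.095 0.14 ]
   0.85 0 [True, True, False] [0.481 0.136 0
[... 1729 characters left out ...]
0.089 0.176]
   0.7 0 [False, False, False] [0.46  0.136 0.14 ]
   0.7 0.25 [False, False, False] [0.47  0.095 0.14 ]
   0.85 0 [True, True, False] [0.481 0.136 0.116]
   0.85 0.25 [True, True, False] [0.491 0.1   0.116]
pick 0.5 1 [ 0.756  0.461 -0.161  2.204 -1.439  0.108  0.221]
   0.35 0 [True, False, False] [0.426 0.136 0.206]
   0.35 0.25 [True, True, False] [0.437 0.086 0.206]
   0.5 0 [False, False, False] [0.437 0.136 0.176]
   0.5 0.25 [False, False, False] [0.448 0.089 0.176]
   0.7 0 [False, False, False] [0.46  0.136 0.14 ]
   0.7 0.25 [False, False, False] [0.47  0.095 0.14 ]
   0.85 0 [True, False, False] [0.481 0.136 0.116]
   0.85 0.25 [True, True, False] [0.491 0.1   0.116]
```

```bash
cat >> h.py <<'E'
def ringpos(th): return HINGE+np.array([-.032*np.cos(th)+.120*np.sin(th),0,.120*np.cos(th)+.032*np.sin(th)])
def tcp_for(hook,yaw,pitch,s,lean,dz=.011,flip=False,h=(.194,.020)):
    Rp=Rpole(yaw,pitch); return np.array(hook)+Rp.apply([s-h[0],-h[1],dz]), tool_R(Rp,lean,flip)
E
cat > search.py <<'E'
from h import *
np.set_printoptions(precision=3,suppress=True)
A=[np.array(v) for v in ([.555,.13,.315],[.50,.25,.355],[.376,.346,.558])]
def dseg(p,a,b):
    t=np.clip((p-a)@(b-a)/((b-a)@(b-a)),0,1); return np.linalg.norm(p-a-t*(b-a))
hooks=[ringpos(.65)+[0,-.055,0],ringpos(.65),ringpos(.3)+[-.01,0,0],ringpos(-.05)+[-.011,0,0]]
res=[]
for s in (-.05,-.02,.01,.04):
 for lean in (-.2,0,.2,.35):
  for pitch in (.35,.45,.55,.65,.8):
   for yaw in (-.1,.1,.25,.4,.55):
    cl=9
    for h in hooks:
      t,r=tcp_for(h,yaw,pitch,s,lean); zb=-r.as_matrix()[:,2]
      for d in (.07,.12,.17,.22,.27):
        p=t+zb*d; cl=min(cl,dseg(p,A[0],A[1])-.055-.05,dseg(p,A[1],A[2])-.03-.05)
    if cl<.0: continue
    for flip in (0,1):
      ok=[inverse_kinematics(*(lambda t,r:(t,r.as_quat()))(*tcp_for(h,yaw,pitch,s,lean,flip=flip))) is not None for h in hooks[::-1]]
      res.append((sum(ok),round(cl,3),s,lean,pitch,yaw,flip,ok[0]))
res.sort(reverse=True)
for r in res[:40]: print(r)
print(len(res),read_time_s())
E
python3 search.py
```

```text
(4, np.float64(0.07), -0.05, 0, 0.65, 0.55, 1, True)
(4, np.float64(0.07), -0.05, 0, 0.65, 0.55, 0, True)
(4, np.float64(0.062), -0.02, 0, 0.8, 0.55, 1, True)
(4, np.float64(0.062), -0.02, 0, 0.8, 0.55, 0, True)
(4, np.float64(0.062), -0.05, -0.2, 0.8, 0.55, 1, True)
(4, np.float64(0.062), -0.05, -0.2, 0.8, 0.55, 0, True)
(4, np.float64(0.059), -0.05, 0, 0.55, 0.55, 1, True)
(4, np.float64(0.059), -0.05, 0, 0.55, 0.55, 0, True)
(4, np.float64(0.053), -0.05, 0.2, 0.35, 0.55, 1, True)
(4, np.float64(0.053), -0.05, 0.2, 0.35, 0.55, 0, True)
(4, np.float64(0.05), -0.05, 0, 0.45, 0.55, 1, True)
(4, np.float64(0.05), -0.05, 0, 0.45, 0.55, 0, True)
(4, np.float64(0.048), -0.05, -0.2, 0.65, 0.55, 1, True)
(4, np.float64(0.048), -0.05, -0.2, 0.65, 0.55, 0, True)
(4, np.float64(0.044), -0.02, 0, 0.65, 0.55, 1, True)
(4, np.float64(0.044), -0.02, 0, 0.65, 0.55, 0, True)
(4, np.float64(0.041), -0.05, 0, 0.35, 0.55, 1, True)
(4, np.float64(0.041), -0.05, 0, 0.35, 0.55, 0, True)
(4, np.float64(0.039), 0.01, 0.2, 0.65, 0.55, 1, True)
(4, np.float64(0.039), 0.01, 0.2, 0.65, 0.55, 0, True)
(4, np.flo
[... 398 characters left out ...]
 -0.02, 0.35, 0.35, 0.55, 1, True)
(4, np.float64(0.034), -0.02, 0, 0.55, 0.55, 1, True)
(4, np.float64(0.034), -0.02, 0, 0.55, 0.55, 0, True)
(4, np.float64(0.033), -0.05, 0, 0.45, 0.4, 1, True)
(4, np.float64(0.033), -0.05, 0, 0.45, 0.4, 0, True)
(4, np.float64(0.032), 0.04, 0.2, 0.8, 0.55, 1, True)
(4, np.float64(0.032), 0.04, 0.2, 0.8, 0.55, 0, True)
(4, np.float64(0.031), -0.05, -0.2, 0.45, 0.55, 1, True)
(4, np.float64(0.031), -0.05, -0.2, 0.45, 0.55, 0, True)
(4, np.float64(0.03), -0.05, -0.2, 0.65, 0.4, 1, True)
(4, np.float64(0.03), -0.05, -0.2, 0.65, 0.4, 0, True)
(4, np.float64(0.029), -0.02, 0.2, 0.35, 0.55, 1, True)
(4, np.float64(0.029), -0.02, 0.2, 0.35, 0.55, 0, True)
442 1.5
```

```bash
sed -e 's/for s in .*/for s in (-.05,-.035):/' -e 's/for lean in .*/for lean in (0,.1,.2):/' -e 's/for pitch in .*/for pitch in (.4,.45,.5,.55):/' -e 's/for yaw in .*/for yaw in (.1,.15,.2,.25,.3):/' -e 's/for flip in .*/for flip in (0,):/' search.py > s2.py; python3 s2.py | head -24
python3 - <<'E'
from h import *
for f in (0,1):
    for lean in (0,.1,.2): 
        Rp=Rpole(-.25,0); p=np.array([.485,-.326,0])+Rp.apply([-.045,0,.025]); print(f,lean,np.round(inverse_kinematics(p,tool_R(Rp,lean,f).as_quat()),2), np.round(inverse_kinematics(p+[0,0,.18],tool_R(Rp,lean,f).as_quat()),2))
        t,r=tcp_for(ringpos(.65),.2,.45,-.045,lean,flip=f); print('   ins',inverse_kinematics(t,r.as_quat()))
E
```

```text
(4, np.float64(0.023), -0.05, 0, 0.45, 0.3, 0, True)
(4, np.float64(0.02), -0.05, 0, 0.45, 0.25, 0, True)
(4, np.float64(0.019), -0.05, 0, 0.4, 0.3, 0, True)
(4, np.float64(0.017), -0.05, 0, 0.45, 0.2, 0, True)
(4, np.float64(0.016), -0.05, 0, 0.45, 0.15, 0, True)
(4, np.float64(0.016), -0.05, 0, 0.4, 0.25, 0, True)
(4, np.float64(0.014), -0.035, 0, 0.5, 0.3, 0, True)
(4, np.float64(0.014), -0.05, 0, 0.45, 0.1, 0, True)
(4, np.float64(0.013), -0.035, 0.1, 0.4, 0.3, 0, True)
(4, np.float64(0.013), -0.05, 0, 0.4, 0.2, 0, True)
(4, np.float64(0.011), -0.035, 0, 0.5, 0.25, 0, True)
(4, np.float64(0.011), -0.05, 0, 0.4, 0.15, 0, True)
(4, np.float64(0.01), -0.035, 0.1, 0.4, 0.25, 0, True)
(4, np.float64(0.01), -0.035, 0, 0.45, 0.3, 0, True)
(4, np.float64(0.009), -0.05, 0, 0.4, 0.1, 0, True)
(4, np.float64(0.008), -0.035, 0, 0.5, 0.2, 0, True)
(4, np.float64(0.007), -0.035, 0.1, 0.4, 0.2, 0, True)
(4, np.float64(0.006), -0.035, 0, 0.5, 0.15, 0, True)
(4, np.float64(0.006), -0.035, 0, 0.45, 0.25, 0, True)
(4, np.float64(0.006), -0.035, 0, 0.4, 0.3, 0, True)
(4, np.float64(0.005), -0.035, 0
[... 637 characters left out ...]
.05  0.79  1.93]
   ins [-0.82547208 -0.05097039  0.53293368  2.45593121  0.76350371  0.11137717
  0.75186657]
1 0 [ 0.13  0.55  0.5   2.01 -0.41  0.68 -0.94] [-0.34  0.37  1.06  1.94 -0.38  1.04 -0.93]
   ins [-7.24329161e-01  1.99278111e-03  4.49555298e-01  2.32297099e+00
  8.79881852e-02  3.69236665e-01 -1.72061229e+00]
1 0.1 [-0.2   0.68  0.92  2.09 -0.93  0.72 -0.49] [-0.26  0.25  0.93  2.   -0.3   0.92 -1.  ]
   ins [-0.61251154 -0.02098728  0.32652782  2.38429764  0.22015642  0.23410964
 -1.85502815]
1 0.2 [-0.2   0.65  0.92  2.16 -1.09  0.64 -0.32] [-0.27  0.18  0.93  2.07 -0.3   0.81 -0.98]
   ins [-0.87434379 -0.05509171  0.58210558  2.45762335  0.783849    0.11389384
 -2.40712686]
```

Run:
```python
from h import *
a=cv2.imread('pics/scene.png'); w=cv2.imread('pics/wrist.png')
for i in range(13):
    az=1.12-i*(1.12+.6)/12
    for z,c in ((.22,(0,0,255)),(.0,(0,255,0))):
        for im,cam in ((a,"scene"),(w,"wrist")):
            try:
                u=pix(cam,[.40*np.cos(az),.40*np.sin(az),z]); cv2.circle(im,tuple(int(v) for v in u),3,c,-1)
            except Exception as e: pass
cv2.imwrite('pics/both.png',np.hstack([a[:,:400],w])[:, :1040][:,:,:]); 
b=np.hstack([a[:,:400],cv2.resize(w,(400,300)).repeat(1,0) if 0 else np.vstack([cv2.resize(w,(400,300)),np.zeros((180,400,3),np.uint8)])]); cv2.imwrite('pics/both.png',b)
for az in (1.12,.8,.5,0,-.6):
    for z in (.3,):
        r=R.from_euler('z',az)*R.from_quat([1,0,0,0]); q=inverse_kinematics([.4*np.cos(az),.4*np.sin(az),z],r.as_quat()); print(az,q if q is None else np.round(q,2))
```

```text
1.12 [-1.42 -0.17  0.17  2.1   0.03  1.21 -1.71]
0.8 [-1.25 -0.18  0.31  2.1   0.06  1.21 -1.73]
0.5 [-1.08 -0.2   0.42  2.11  0.09  1.22 -1.76]
0 [-0.8  -0.24  0.61  2.11  0.14  1.23 -1.82]
-0.6 [ 0.45 -0.16  0.04  2.09  0.01  1.21 -1.68]
```

View pics/both.png

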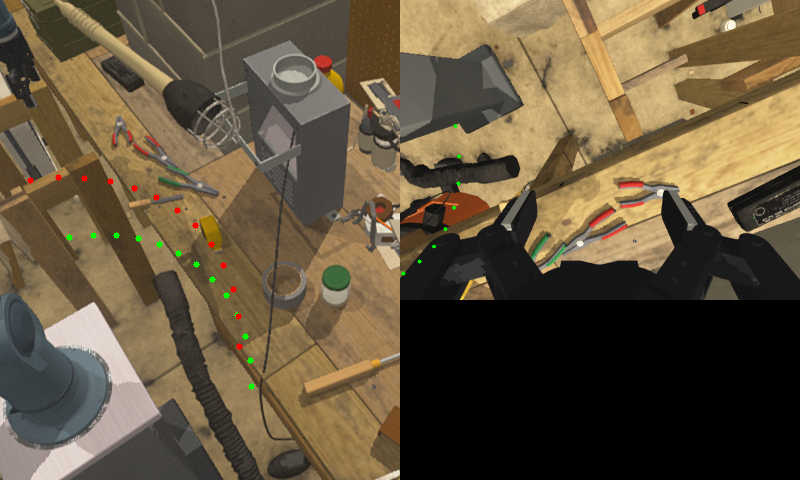

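The pictures show the trestles below bench level, and the lamp and its stalk spanning the left side at radius about 0.5 m. I'll retract, swing past it close in, then go above the handle and look.

Run:
```python
from h import *
np.set_printoptions(precision=4,suppress=True)
move_j([-1.12,-.16,.04,2.09,.01,1.21,-.05]); print(read_eef_pos())
move_j([.3,-.16,.04,2.09,.01,1.21,-.05]); print(read_eef_pos(),read_ft_force())
yaw=-.256; Rp=Rpole(yaw,0); p=np.array([.4855,-.326,0])+Rp.apply([-.05,0,.20])
move_ptp(p,tool_R(Rp,0).as_quat()); print(read_eef_pos(),read_qpos(),read_time_s())
c=camera_params("wrist"); im=read_camera("wrist"); save(im,"w1")
for n in ("pole_grip","pole_hook"):
    for d in tip_of("wrist",n): print(n,d["at"],d["confidence"],onz("wrist",d["at"],.013,c))
```

```text
[0.2262 0.3309 0.3032]
[ 0.3606 -0.1729  0.3027] [ 0.1058 -0.8023  0.8387]
[ 0.4375 -0.3129  0.2002] [ 0.3564  0.2257  0.2117  1.9258 -0.0564  0.9955  1.909 ] 6.1333
pole_grip [331.9, 420.7] 0.29 [ 0.677  -0.3581  0.013 ]
pole_hook [333.5, 421.2] 0.87 [ 0.6782 -0.3565  0.013 ]
```

View pics/w1.png

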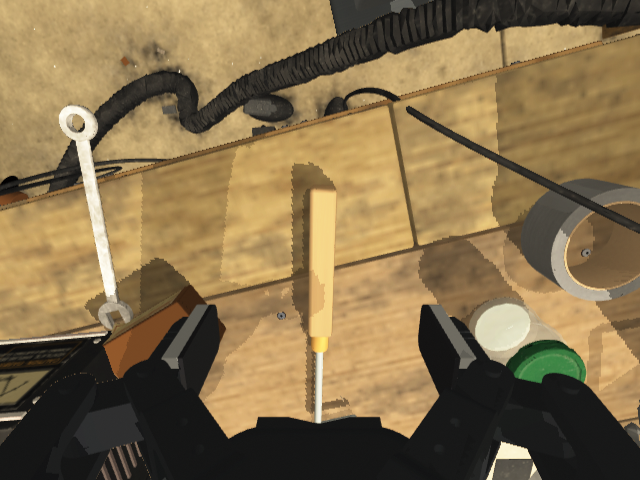

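The wrist view shows the handle's top face from (323,188) to (319,337) with the shaft below it, and a brown block at about (190,290) to its side. I'll compute the axis from those ends.

Run:
```python
from h import *
np.set_printoptions(precision=4,suppress=True)
im=cv2.imread('pics/w1.png')
hsv=cv2.cvtColor(im,cv2.COLOR_BGR2HSV)
for r in (200,230,260,290,320):
    g=hsv[r,270:370].astype(int); print(r,''.join('#' if (v[2]>190 and v[1]>70) else '.' for v in g))
a,b=onz("wrist",(323,188),.026),onz("wrist",(319,337),.026)
print(a,b,np.linalg.norm(b-a),(a+b)/2,np.arctan2(b[1]-a[1],b[0]-a[0]))
Rp=Rpole(-.256,0)
for uv in ((190,287),(226,325),(500,325)): 
    for z in (0,.03): print(uv,Rp.inv().apply(onz("wrist",uv,z)-[.4855,-.326,0]))
```

```text
200 ######################...................###########################################################
230 ..###################....................###########################################################
260 ........................................############################################.#..............
290 .............######......................#######################.....#########.........#############
320 ........................................############################################################
[ 0.4133 -0.3012  0.026 ] [ 0.5571 -0.3423  0.026 ] 0.14954203487225257 [ 0.4852 -0.3217  0.026 ] -0.2786614322660414
(190, 287) [ 0.0312 -0.1302  0.    ]
(190, 287) [ 0.0162 -0.1181  0.03  ]
(226, 325) [ 0.0762 -0.097   0.    ]
(226, 325) [ 0.057  -0.0879  0.03  ]
(500, 325) [0.0763 0.196  0.    ]
(500, 325) [0.0571 0.1781 0.03  ]
```

Run:
```python
from h import *
np.set_printoptions(precision=4,suppress=True)
yaw=-.272; Rp=Rpole(yaw,0); q=tool_R(Rp,0).as_quat()
p=np.array([.4855,-.3225,0])+Rp.apply([-.05,0,.0])
movel(p+[0,0,.06],q); movel(p+[0,0,.0235],q,speed=.08); print(read_ft_force())
move_gripper(.0,110); print(read_finger_gap(),read_grasp_force(),read_eef_pos(),read_time_s())
movel(p+[0,0,.15],q,speed=.2)
for cam in ("scene","side"):
    save(read_camera(cam),"l_"+cam)
    for n in ("pole_hook","pole_grip"): print(cam,n,[(d["at"],d["confidence"]) for d in tip_of(cam,n)[:1]])
g=np.array(read_eef_pos()); rr=R.from_quat(read_tcp_rot())
Rp2=rr*tool_R(R.identity(),0).inv(); h=g+Rp2.apply([.244,.02,-.0105]); print("expect hook",h,pix("scene",h),pix("side",h), read_finger_gap(),read_ft_force())
```

```text
[ 0.655  -0.2181 -0.0681]
0.021765003162108262 108.98006916046143 [ 0.4377 -0.3094  0.0242] 8.575
scene pole_hook [([427.3, 311.5], 0.87)]
scene pole_grip [([338.8, 356.5], 0.69)]
side pole_hook [([428.4, 181.8], 0.9)]
side pole_grip [([446.7, 255.8], 0.59)]
expect hook [ 0.677  -0.3549  0.1377] [426.4765 312.9239] [425.6771 179.6324] 0.021912858244214274 [ 0.2696 -0.9501 -1.1733]
```

The pole is held with no droop: the hook shows within 3 px of where I expected it. Before swinging across I need the dark cord's 3D path.

Run:
```python
from h import *
np.set_printoptions(precision=3,suppress=True)
o1,d1=ray("side",(192,199)); _,d2=ray("side",(415,340)); n=np.cross(d1,d2)
for uv in ((293,130),(290,160),(284,210),(280,240),(274,300),(265,370)):
    o,d=ray("scene",uv); p=o+d*((o1-o)@n/(d@n)); print(uv,p,pix("side",p))
a=cv2.imread('pics/l_scene.png'); b=cv2.imread('pics/l_side.png')
cv2.imwrite('pics/c2.png',np.hstack([cv2.resize(a[80:400,180:480],(400,427)),cv2.resize(b[120:380,150:480],(400,427))]))
```

```text
(293, 130) [0.704 0.137 0.232] [203.111 206.026]
(290, 160) [0.662 0.091 0.2  ] [232.948 224.891]
(284, 210) [0.59  0.015 0.152] [280.644 255.048]
(280, 240) [ 0.546 -0.03   0.125] [308.042 272.372]
(274, 300) [ 0.467 -0.116  0.065] [358.485 304.267]
(265, 370) [ 0.372 -0.214  0.005] [414.018 339.379]
```

View pics/c2.png

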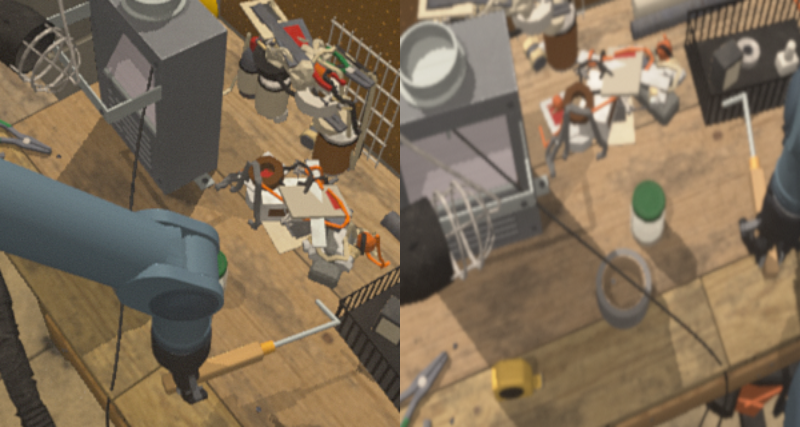

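The cord runs straight from near the ring, over the duct roll, to the bench edge. It climbs from z 0 to 0.24 m, and my path passes about 2.5 cm above it. The pole looks well held. Moving to the staging pose in front of the ring.

```bash
cat >> h.py <<'E'
S,LEAN,DZ=-.05,0.,.0105
def go(hook,yaw,pitch,speed=.15,line=True):
    t,r=tcp_for(hook,yaw,pitch,S,LEAN,DZ); (movel(t,r.as_quat(),speed) if line else move_ptp(t,r.as_quat()))
def hooknow():
    Rp=R.from_quat(read_tcp_rot())*tool_R(R.identity(),LEAN).inv(); return np.array(read_eef_pos())+Rp.apply([.194-S,.02,-DZ]),Rp
E
python3 - <<'E'
from h import *
np.set_printoptions(precision=4,suppress=True)
a=tcp_for([.62,-.22,.24],-.05,.45,S,LEAN,DZ); print(a[0])
go([.64,-.22,.24],-.05,.45,.2); print(read_eef_pos(),read_qpos())
go([.63,-.05,.235],.15,.45,.2); print(read_eef_pos(),read_qpos())
go([.63,.095,.218],.2,.45,.15); print(read_eef_pos(),read_qpos(),read_ft_force(),read_time_s())
h,_=hooknow(); P={}
for cam in ("scene","side"):
    save(read_camera(cam),"s_"+cam)
    for n in ("pole_hook","flap_ring","flap_hinge"):
        d=tip_of(cam,n)[:1]; print(cam,n,[(x["at"],x["confidence"]) for x in d]); 
        if d: P.setdefault(n,[]).append(ray(cam,d[0]["at"]))
print("fk hook",h,pix("scene",h),pix("side",h))
for n in P:
    if len(P[n])==2: print(n,*tri(P[n]))
a=cv2.imread('pics/s_scene.png'); b=cv2.imread('pics/s_side.png')
cv2.imwrite('pics/c3.png',np.hstack([cv2.resize(a[70:270,200:400],(400,400)),cv2.resize(b[150:350,130:330],(400,400))]))
E
```

```text
[ 0.395  -0.2288  0.1433]
[ 0.4154 -0.2292  0.1438] [ 0.4692  0.0282  0.083   2.372  -0.5751  0.3985  2.5675]
[ 0.4117 -0.1038  0.1387] [ 0.3535 -0.0652 -0.0724  2.4781 -0.5494  0.3631  2.4812]
[0.4142 0.0305 0.1214] [ 0.8664 -0.0519 -0.9798  2.4994 -0.3356  0.2341  1.9569] [-0.3506  0.1526 -2.1825] 13.0083
scene pole_hook []
scene flap_ring [([289.3, 113.3], 0.76)]
scene flap_hinge [([279.1, 154.4], 0.7)]
side pole_hook [([236.6, 233.2], 0.64)]
side flap_ring [([186.7, 196.7], 0.7)]
side flap_hinge [([206.3, 242.9], 0.82)]
fk hook [0.6301 0.0944 0.218 ] [277.0283 160.1576] [233.5593 233.9396]
flap_ring [0.7127 0.1602 0.2618] [np.float64(0.001531482193302939), np.float64(0.0015314821933030184)]
flap_hinge [0.6717 0.1561 0.1515] [np.float64(0.0031777482381246595), np.float64(0.003177748238124458)]
```

View pics/c3.png

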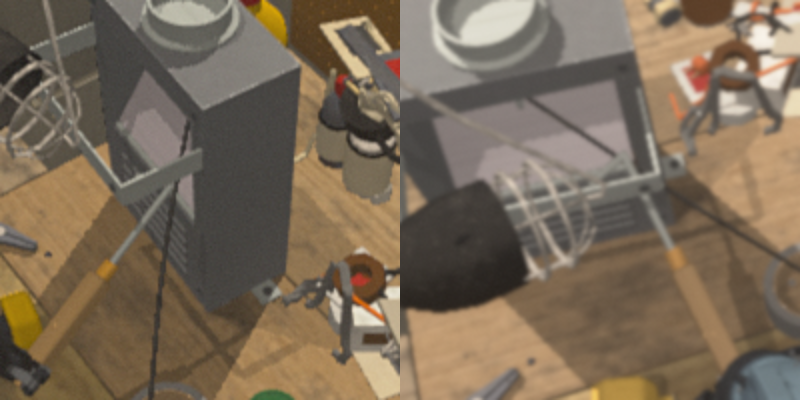

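Run:
```python
from h import *
np.set_printoptions(precision=4,suppress=True)
h,e=tri([ray("scene",(427.3,311.5)),ray("side",(428.4,181.8))]); b=h-[.677,-.3549,.1377]; print("bias",b,e)
ring,e=tri([ray("scene",(290.6,113.6)),ray("side",(187.8,196.3))]); print("ring",ring,e,"corr",ring-b)
# constrain stage-side pixel
print("hook seen side", onz("side",(236.6,233.2),.218))
pd=Rpole(.2,.45).apply(np.array([-12,40,0])/41.8); print("prong dir",pd)
rc=ring-b
for yaw,pitch in ((.2,.45),(.1,.45),(.2,.4),(.3,.45)):
  o=[]
  for k in (rc-[.10,.04,.045],rc-.03*Rpole(yaw,pitch).apply([-.287,.957,0]),rc,ringpos(.3)-[.01,0,0],ringpos(0)-[.012,0,0],ringpos(-.06)-[.012,0,0]):
    t,r=tcp_for(k,yaw,pitch,S,LEAN,DZ); q=inverse_kinematics(t,r.as_quat()); o.append(None if q is None else np.round(q,2))
  print(yaw,pitch,*o,sep="\n ")
```

```text
bias [-0.0046 -0.0013  0.005 ] [np.float64(0.005197473545074632), np.float64(0.005197473545074475)]
ring [0.7144 0.1582 0.2607] [np.float64(0.0009511623952271624), np.float64(0.0009511623952269857)] corr [0.719  0.1595 0.2557]
hook seen side [0.6298 0.0883 0.218 ]
prong dir [-0.4435  0.8865 -0.1249]
0.2
 0.45
 None
 [ 0.97  0.21 -1.23  2.25  0.53  0.41  1.12]
 [ 0.91  0.19 -1.24  2.27  0.58  0.41  1.  ]
 [ 0.85 -0.14 -1.09  2.37 -0.24  0.39  1.71]
 [ 0.82 -0.28 -1.05  2.45 -0.53  0.43  1.95]
 [ 0.82 -0.3  -1.04  2.46 -0.58  0.43  1.98]
0.1
 0.45
 None
 [ 0.93  0.22 -1.28  2.26  0.71  0.46  0.78]
 [ 0.94  0.29 -1.39  2.27  0.89  0.53  0.57]
 [ 0.84 -0.15 -1.17  2.37 -0.06  0.4   1.36]
 [ 0.78 -0.3  -1.11  2.44 -0.38  0.42  1.61]
 [ 0.78 -0.32 -1.11  2.46 -0.42  0.42  1.64]
0.2
 0.4
 [ 0.85 -0.1  -1.04  2.49 -0.29  0.31  1.82]
 [ 1.01  0.2  -1.27  2.22  0.44  0.49  1.21]
 [ 0.98  0.19 -1.3   2.24  0.47  0.49  1.11]
 [ 0.85 -0.16 -1.08  2.34 -0.26  0.49  1.73]
 [ 0.85 -0.31 -1.05  2.41 -0.52  0.53  1.94]
 [ 0.84 -0.33 -1.04  2.43 -0.56  0.54  1.97]
0.3
 0.45
 [ 1.06 -0.02 -1.14  2.5  -0.49  0.23  2.24]
 [ 0.97  0.22 -1.15  2.23  0.34  0.39  1.46]
 [ 0.95  0.2  -1.18  2.26  0.37  0.37  1.37]
 [ 0.85 -0.1  -1.    2.36 -0.36  0.41  2.  ]
 [ 0.83 -0.23 -0.97  2.44 -0.6   0.45  2.21]
 [ 0.83 -0.25 -0.96  2.46 -0.64  0.45  2.23]
```

```bash
cat > ins.py <<'E'
from h import *
np.set_printoptions(precision=4,suppress=True)
ring=np.array([.7165,.159,.262]); yaw,pitch=.2,.45
pd=Rpole(yaw,pitch).apply(np.array([-12,40,0])/41.76)
st=ring-.033*pd
go(st,yaw,pitch,.1); f0=np.array(read_ft_force()); print("at start",hooknow()[0],f0,read_time_s())
for k in range(1,6):
    go(st+pd*.0068*k,yaw,pitch,.06); f=np.array(read_ft_force())-f0; print(k,f)
    if np.linalg.norm(f)>6: print("contact"); break
print(hooknow()[0],read_qpos(),read_time_s())
for cam in ("scene","side"):
    save(read_camera(cam),"i_"+cam)
    for n in ("pole_hook","flap_ring"): print(cam,n,[(x["at"],round(x["confidence"],2)) for x in tip_of(cam,n)[:2]])
print(pix("scene",hooknow()[0]),pix("side",hooknow()[0]))
a=cv2.imread('pics/i_scene.png'); b=cv2.imread('pics/i_side.png')
cv2.imwrite('pics/c4.png',np.hstack([cv2.resize(a[80:180,240:340],(400,400),interpolation=2),cv2.resize(b[160:260,160:260],(400,400),interpolation=2)]))
E
python3 ins.py
```

```text
at start [0.7303 0.1293 0.265 ] [-0.3281 -0.4517 -1.4736] 14.7333
1 [-0.0238  0.209  -0.936 ]
2 [ 0.4262 -0.1895 -0.8985]
3 [ 0.6791 -0.5438 -1.2025]
4 [0.2376 1.2259 0.6557]
5 [-0.1379 -0.3513 -0.0514]
[0.716  0.1601 0.2618] [ 0.6919  0.0955 -0.9932  2.2806  0.3185  0.3752  1.2193] 16.0667
scene pole_hook []
scene flap_ring [([289.8, 111.2], 0.8)]
side pole_hook [([187.8, 196.6], 0.64)]
side flap_ring [([191.0, 193.8], 0.75)]
[291.0871 112.1419] [187.0103 195.8628]
```

View pics/c4.png

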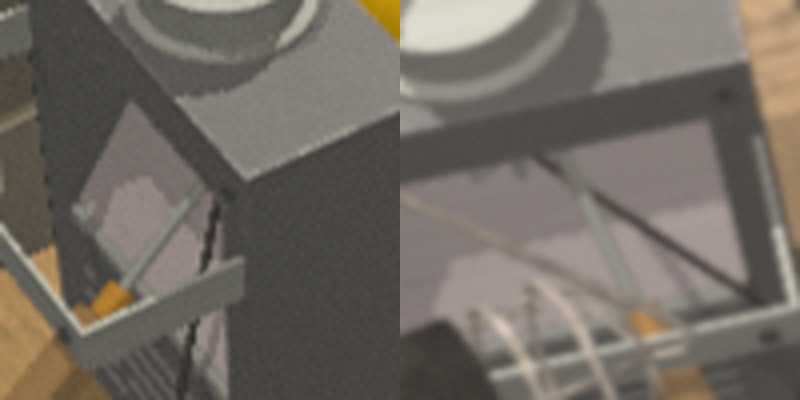

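The views agree: the prong tip is behind the ring, the hook is at side px (188,197) against the ring at (191,194), and nothing was touched on the way in. Now I'll pull along the arc while watching the force.

```bash
cat > pull.py <<'E'
from h import *
import h, sys
np.set_printoptions(precision=2,suppress=True)
h.HINGE=np.array([.671,.158,.150])
def off(th,d):  # ring centre plus d along the closing tangent
    t=ringpos(th-1e-3)-ringpos(th); return ringpos(th)+d*t/np.linalg.norm(t)
if __name__=="__main__":
    f0=np.array(read_ft_force())
    for th in np.arange(.60,.09,-.07):
        go(off(th,.009),.2,.45,.08); f=np.array(read_ft_force())-f0; print(round(th,2),hooknow()[0]*1e3,f,round(np.array(read_grasp_force()),0))
        if np.linalg.norm(f)>22: print("stop"); break
    print(read_time_s(),read_qpos())
    for cam in ("scene","side"):
        save(read_camera(cam),"p_"+cam)
        for n in ("pole_hook","flap_ring"): print(cam,n,[(x["at"],round(x["confidence"],2)) for x in tip_of(cam,n)[:1]])
    print(pix("scene",hooknow()[0]),pix("side",hooknow()[0]))
E
python3 pull.py
```

```text
Traceback (most recent call last):
  File "pull.py", line 10, in <module>
    go(off(th,.009),.2,.45,.08); f=np.array(read_ft_force())-f0; print(round(th,2),hooknow()[0]*1e3,f,round(np.array(read_grasp_force()),0))
                                                                                                      ~~~~~^^^^^^^^^^^^^^^^^^^^^^^^^^^^^^^^
TypeError: type numpy.ndarray doesn't define __round__ method
```

```bash
sed -i 's/,round(np.array(read_grasp_force()),0))/)/' pull.py; python3 pull.py
```

```text
0.6 [703.94 158.03 269.8 ] [0.17 1.4  0.05]
0.53 [695.43 158.15 272.22] [-0.41  1.58 -0.82]
0.46 [686.81 158.   273.43] [-0.38  1.06 -0.89]
0.39 [678.08 157.87 273.98] [-0.93  1.74 -1.59]
0.32 [669.37 157.72 274.08] [-0.29  0.47 -0.67]
0.25 [660.62 157.75 273.59] [-0.48  1.61 -1.21]
0.18 [651.9  157.74 272.51] [-1.21  0.62 -0.25]
0.11 [643.3  157.84 270.93] [ 0.21  0.43 -1.5 ]
18.7583 [ 0.67 -0.18 -0.94  2.42 -0.27  0.39  1.7 ]
scene pole_hook [([264.9, 121.2], 0.96)]
scene flap_ring [([264.1, 119.6], 0.9)]
side pole_hook [([192.8, 220.7], 0.6)]
side flap_ring [([191.2, 224.1], 0.89)]
[264.23 123.33] [194.05 223.35]
```

The flap is following the hook, with the ring and hook at the same pixels in both views. Next, closing through the catch.

```bash
cat > snap.py <<'E'
from pull import *
f0=np.array(read_ft_force()); pk=0
u=Rpole(.2,.0).apply([1,0,0])
for th in np.arange(.085,-.13,-.012):
    go(off(th,.009),.2,.45,.04); f=np.array(read_ft_force())-f0; m=np.linalg.norm(f); print(round(th,3),hooknow()[0]*1e3,f,round(m,1)); pk=max(pk,m)
    if m>28: print("limit"); break
    if pk>7 and m<.5*pk: print("snap?"); break
print(read_time_s())
for cam in ("scene","side"):
    save(read_camera(cam),"q_"+cam)
    for n in ("pole_hook","flap_ring"): print(cam,n,[(x["at"],round(x["confidence"],2)) for x in tip_of(cam,n)[:1]])
for th in (0,.03,.06,.1): print(th,pix("scene",ringpos(th)),pix("side",ringpos(th)))
E
python3 snap.py
```

```text
0.085 [641.58 158.1  272.64] [ 4.22  1.33 -0.14] 4.4
0.073 [640.91 158.15 273.5 ] [6.21 0.62 0.97] 6.3
0.061 [640.29 158.24 274.4 ] [8.67 1.22 0.12] 8.8
0.049 [639.61 158.27 275.16] [9.81 2.3  0.56] 10.1
0.037 [639.02 158.34 276.06] [11.65  3.15 -0.4 ] 12.1
0.025 [635.17 158.31 271.69] [4.42 0.99 0.64] 4.6
snap?
20.5583
scene pole_hook [([263.2, 122.8], 0.57)]
scene flap_ring [([261.6, 120.6], 0.63)]
side pole_hook [([197.0, 226.0], 0.95)]
side flap_ring [([191.6, 228.4], 0.78)]
0 [262.49 124.64] [194.63 225.74]
0.03 [263.84 123.63] [194.14 223.92]
0.06 [265.2  122.65] [193.65 222.12]
0.1 [267.03 121.4 ] [193.03 219.75]
```

```bash
sed -e 's/np.arange(.085,-.13,-.012)/np.arange(.013,-.05,-.012)/' -e 's/m>28/m>13/' -e '/snap?/d' snap.py > snap2.py; python3 snap2.py
```

```text
0.013 [633.11 158.35 270.4 ] [ 2.13 -0.28  1.7 ] 2.7
0.001 [632.53 158.45 271.25] [ 4.07 -0.23  1.14] 4.2
-0.011 [631.99 158.48 272.09] [5.03 0.38 0.49] 5.1
-0.023 [631.44 158.55 272.92] [6.73 1.36 0.3 ] 6.9
-0.035 [630.9  158.56 273.72] [9.2  2.14 0.64] 9.5
-0.047 [630.51 158.55 274.98] [7.74 0.87 2.54] 8.2
22.3583
scene pole_hook [([262.3, 123.4], 0.8)]
scene flap_ring [([260.4, 127.3], 0.84)]
side pole_hook [([196.2, 227.3], 0.8)]
side flap_ring [([193.7, 227.2], 0.79)]
0 [262.49 124.64] [194.63 225.74]
0.03 [263.84 123.63] [194.14 223.92]
0.06 [265.2  122.65] [193.65 222.12]
0.1 [267.03 121.4 ] [193.03 219.75]
```

```bash
cat > snap3.py <<'E'
from pull import *
print(np.array(read_ft_force()))
for th in (-.06,-.075,-.09):
    go(off(th,.009),.2,.45,.04); f=np.array(read_ft_force()); print(th,hooknow()[0]*1e3,f)
    if f[0]>20: break
# back off: centre the prong in the ring
h0=off(0,0); go(h0,.2,.45,.05); print(hooknow()[0]*1e3,np.array(read_ft_force()))
pd=Rpole(.2,.45).apply(np.array([-12,40,0])/41.76)
print(read_time_s())
for cam in ("scene","side"):
    save(read_camera(cam),"r_"+cam)
    for n in ("pole_hook","flap_ring"): print(cam,n,[(x["at"],round(x["confidence"],2)) for x in tip_of(cam,n)[:1]])
print(pix("scene",hooknow()[0]),pix("side",hooknow()[0]))
a=cv2.imread('pics/r_scene.png'); b=cv2.imread('pics/r_side.png')
cv2.imwrite('pics/c5.png',np.hstack([cv2.resize(a[80:180,220:320],(400,400),interpolation=2),cv2.resize(b[170:270,150:250],(400,400),interpolation=2)]))
E
python3 snap3.py
```

```text
[12.05  2.3   1.61]
-0.06 [629.96 158.54 275.86] [14.12  2.63  1.27]
-0.075 [629.33 158.64 276.89] [16.75  1.71  2.55]
-0.09 [628.69 158.68 277.83] [19.08  3.57  1.87]
[637.34 157.53 267.23] [-0.56 -0.07 -2.21]
23.9583
scene pole_hook [([297.8, 183.2], 0.47)]
scene flap_ring [([260.4, 125.6], 0.73)]
side pole_hook [([197.1, 224.1], 0.94)]
side flap_ring [([192.0, 222.6], 0.63)]
[262.34 124.91] [194.75 226.09]
```

View pics/c5.png

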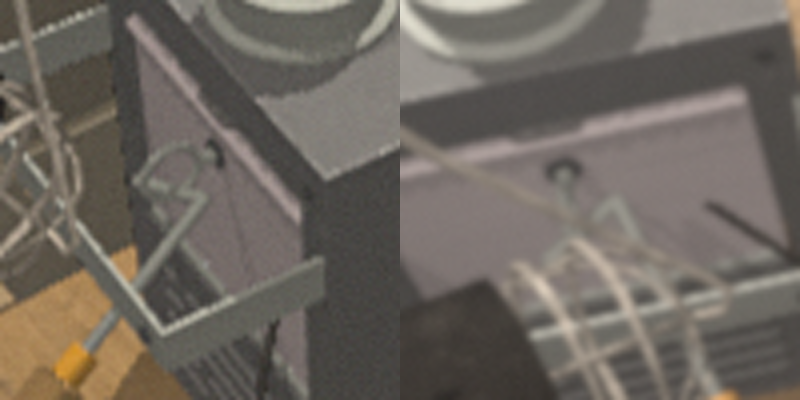

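The flap is shut flush and the hook is visible in the ring at scene px (264,124). I'll turn the pole so the prong lines up closer to the ring axis, then slide it out sideways.

```bash
cat > unhook.py <<'E'
from pull import *
c=off(0,0)+[.001,0,.001]
go(c,0.,.45,.05); f0=np.array(read_ft_force()); print(f0,read_qpos())
pd=Rpole(0.,.45).apply(np.array([-12,40,0])/41.76)
for k in range(1,7):
    go(c-pd*.0065*k,0.,.45,.06); f=np.array(read_ft_force())-f0; print(k,f)
    if np.linalg.norm(f)>6: print("contact"); break
print(hooknow()[0],read_time_s())
for cam in ("scene","side"):
    save(read_camera(cam),"u_"+cam)
    for n in ("pole_hook","flap_ring"): print(cam,n,[(x["at"],round(x["confidence"],2)) for x in tip_of(cam,n)[:1]])
print(pix("scene",hooknow()[0]),pix("side",hooknow()[0]))
E
python3 unhook.py
```

```text
[ 0.12 -0.25 -2.06] [ 0.88 -0.28 -1.29  2.39 -0.19  0.43  1.26]
1 [-0.16  0.65  0.46]
2 [0.43 0.09 0.77]
3 [-0.4   1.89 -0.24]
4 [ 0.59  0.53 -0.67]
5 [ 0.31 -0.62 -0.37]
6 [-0.39 -0.15  1.05]
[0.65 0.12 0.28] 26.8583
scene pole_hook [([278.0, 128.9], 0.69)]
scene flap_ring [([260.7, 126.0], 0.75)]
side pole_hook [([215.1, 212.6], 0.66)]
side flap_ring [([350.2, 258.8], 0.5)]
[276.14 130.39] [212.23 213.88]
```

The hook is out cleanly with no force, and the pole hasn't slipped in the grip (same small pixel offsets as before). I'll retreat under the strap and lay it back down.

```bash
cat > back.py <<'E'
from pull import *
h,_=hooknow(); go(h+[-.004,-.012,-.004],.1,.45,.1)
go([.632,.097,.222],.2,.45,.12); print(read_qpos(),np.array(read_ft_force()))
go([.63,-.05,.235],.15,.45,.2)
go([.64,-.22,.24],-.05,.45,.2)
Rp=Rpole(-.272,0); q=tool_R(Rp,0).as_quat(); p=np.array([.4855,-.3225,0])+Rp.apply([-.05,0,0])
movel(p+[0,0,.12],q,.2); print(read_time_s())
movel(p+[0,0,.04],q,.12); f0=np.array(read_ft_force())
for z in (.03,.027,.025,.0235):
    movel(p+[0,0,z],q,.04); f=np.array(read_ft_force())-f0; print(z,f)
    if f[2]>3: break
move_gripper(.06); print(read_finger_gap(),np.array(read_eef_pos())*1e3)
movel(p+[0,0,.2],q,.15); print(read_time_s())
for cam in ("scene","side"):
    save(read_camera(cam),"z_"+cam)
    for n in ("pole_hook","pole_grip","flap_ring","tape_measure","duct_roll","jam_jar"): print(cam,n,[(x["at"],round(x["confidence"],2)) for x in tip_of(cam,n)[:1]])
a=cv2.imread('pics/z_scene.png'); b=cv2.imread('pics/z_side.png')
cv2.imwrite('pics/c6.png',np.hstack([cv2.resize(a[80:440,180:480],(400,480)),cv2.resize(b[120:390,150:480],(400,327)).copy() if 0 else cv2.resize(b[120:400,130:480],(400,480))]))
E
python3 back.py
```

```text
[ 0.69 -0.06 -0.82  2.5  -0.29  0.24  1.9 ] [ 0.26  0.67 -1.75]
31.3833
0.03 [ 0.51 -0.27 -0.95]
0.027 [-0.43  0.22  0.26]
0.025 [-1.65  0.24  4.78]
0.059609365239048334 [ 437.34 -308.98   24.9 ]
34.8667
scene pole_hook [([416.0, 335.0], 0.57)]
scene pole_grip [([340.0, 378.7], 0.88)]
scene flap_ring [([259.3, 123.2], 0.87)]
scene tape_measure []
scene duct_roll [([284.9, 287.4], 0.83)]
scene jam_jar [([333.0, 294.7], 0.43)]
side pole_hook [([419.1, 209.7], 0.58)]
side pole_grip [([437.9, 279.5], 0.72)]
side flap_ring []
side tape_measure [([249.0, 355.9], 0.96)]
side duct_roll [([331.0, 295.0], 0.58)]
side jam_jar [([353.7, 257.1], 0.61)]
```

View pics/c6.png

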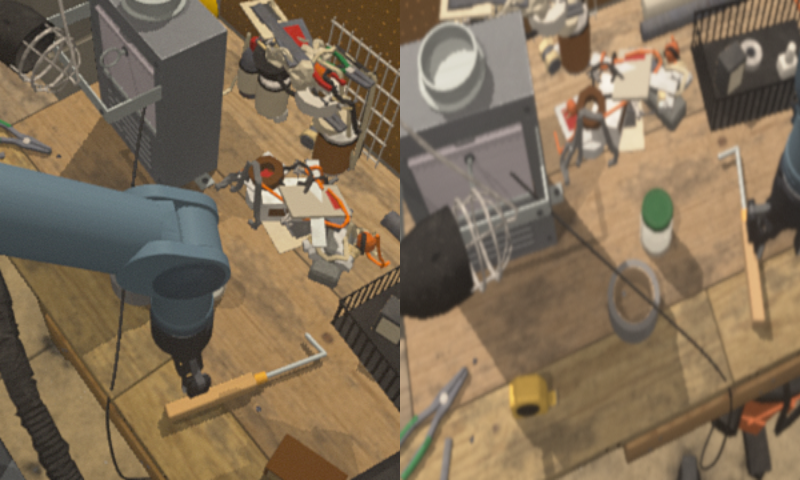

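The pole lies flat in its original place, the flap is shut with the hook out of the ring, the bystanders haven't moved, and the gripper is clear above.

```bash
python3 -c "
from bench import *
print(sign_off(),read_time_s())"
```

```text
the job is handed in; nothing more can be done
the job is handed in; nothing more can be done
```

I hooked the flap, pulled it shut until it snapped into its catch (about 19 N peak pull), unhooked the pole and laid it back flat where it was; the flap stayed shut, the tape measure, duct roll and jar did not move, and I handed in just after 35 s.

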